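# Salt shaker into the sprung holder

## Robot

A 6-joint arm with a two-finger parallel gripper is mounted at the origin on a cart in front of the work surface, level with it; the furniture and walls round the work are solid. World frame = base frame: x ahead of the robot, y to its left, z up, the work surface at z = 0. Lengths are in m, angles in rad, forces in N, time in s.
With the tool pointing down it reaches from about 0.4 to 0.925 m from the base axis. Payload 3.4 kg.
Tool frame: the origin (TCP) lies at the very end of the fingers, on their centre line; the grasp point (between the pads) lies 19 mm behind it; z points along the fingers, y is the line along which they close (so a half turn about z gives the same grasp; the last joint's range is limited). The gripper opens to 85 mm and grips with 20 to 120 N. Pads are 22 mm wide; open, the fingers measure 114 mm over their backs; the gripper's body (76 mm by 85 mm) begins 54 mm behind the grasp point. The pads swing forward as they close: fully open they stand 13 mm farther back than shut.
Start: joints at [-1.401, 0.307, 1.506, -0, 1.328, -0.073], TCP at [0.139, -0.558, 0.231] pointing down, gripper open.
Joint ranges: [-3.12, 3.12], [-1.05, 2.28], [0.14, 2.33], [-1.42, 4.57], [0.1, 2.73], [-2.68, 2.68]. Speed limits (rad/s): [2.57, 2.57, 3.14, 3.14, 3.14, 3.14].

## Interface

Orientations are given as a unit quaternion [x, y, z, w].
In Python, from workcell import env, read_camera, job, spotter gives the robot as it stands.
- The arm moves only by the tool arm_command, never from a script. Its argument "targets" is a list of rows, each an object of numbers: "tx", "ty", "tz": the shift along the world's x, y, z in m; "ax", "ay", "az": the turn, a rotation vector about the world's x, y, z in degrees; "fingers": the gripper command: -1 is shut, 1 is fully open, values between are in proportion. In form: [{"tx": .., "ty": .., "tz": .., "ax": .., "ay": .., "az": .., "fingers": ..}, ...]. A call has 1 to 20 rows; each row is the pose to reach, as a shift and turn from the pose commanded when the call began; what a row does not reach only later rows make up. A row lasts 1/12 s, in which the tool goes at most 41.7 mm and 7.16 degrees, less where a joint would pass 70% of its speed; a pose out of reach is approached as far as the arm can. A call with a gripper value outside its range is refused whole. The fingers move at their own pace and stop on an object; "newtons" is the grip in N (left out, the last holds). Time passes only in rows, so rows that repeat a pose let the fingers close. It gives the time, the measured TCP pose, the force, the opening and the grip force at its end, in the units of the state.
- env.get_obs(): the state, without advancing time (a new reading comes with each control period).
- read_camera(name): name is "scene" or "top" or "wrist"; returns a dict with "pixels" (480x640x3 uint8, red, green, blue), "range_z" (480x640 float32, m along the optical axis (not along the pixel's ray), 0 where there is no reading), "mtx" (3x3 intrinsics, pixels), "pose" (4x4, takes a point from camera to world coordinates); the wrist camera has in their place "mount" (4x4, takes a point from camera to tool coordinates, whose origin is the TCP and whose axes are the flange's). Camera axes: x right, y down, z forward; pixel columns grow to the right and rows downward; lengths in m; the calibration is good to about 2 mm. A picture is of the moment at which its call begins: read the wrist's pose just before it.
- job.hand_in(): hands the job in; it is judged then, once.
Trained networks look in a picture, given as the dict that the camera call returned (one of the last four; its "shot" number tells which), for a name from the list of things; names that differ only in an ending like _2 or _b are one class to them, and where a whole thing is asked for, a point or a joint stands for the part that bears it (a point fixed in the world has none). Each returns a list of dicts, best first, with "confidence" (0 to 1); they miss things now and then, are a little off and sometimes report something else, mostly with a low value. They report only what shows in the picture. A call takes as long as a camera call. They do not tell look-alikes from the thing itself.
- spotter.trace(picture, name): "region" (480x640 bool, what is visible of it) and "location" ([column, row] in pixels, amid what is visible of it).
The state is a dict: "clock": time; "joint_pos": joint angles; "dq": joint speeds; "tau": joint torques, N m; "tcp_pos": TCP position; "tcp_rot": TCP orientation; "ft_force": force on the tool from outside, world axes, zero at the start; "ft_torque": the same for the moment, N m; "finger_gap": finger opening in m; "grip_force": force on a finger pad.
Only numpy, scipy, OpenCV 4.12 (cv2) and the standard library are available. Lean on these libraries where they do the work, as an engineer would, in place of code of your own. Each camera call takes 0.05 s, during which the arm holds its last target. There are 200 camera calls.

## Task

Put the salt shaker (the small pale grey one, not a red-capped jar) away in the wooden holder: press the sprung orange plate back with it, lower it into the gap that opens behind the front lip, and let go, so that it stands upright on the holder's floor, clamped between the plate and the lip.

Things in the scene. Friction and masses are not known exactly. Their poses are not given: they have to be found in the camera images.
- salt_center (a point): Centre (45 mm above the foot) of the salt shaker: round, pale grey all over, domed cap, upright on the black glass hob (off; its top is 5 mm above the worktop). 44 mm across near the foot, 39 mm at 50 mm height, cap about 34 mm, 90 mm tall; about 0.1 kg; may lean 3 degrees. z up. Red-capped spice jars, 45 mm across and 106 mm tall, stand near it, 100 mm or more away between centres.
- bay (a point): Where the foot of the clamped shaker is centred, on the floor of the wooden holder (fixed, 186x92 mm, floor 8 mm above the worktop). x level, the way the plate is pressed back, roughly away from the robot; y left; z up. Front lip: inner face x = -22 mm, 8 mm thick, top 26 mm above the floor. Side rails 10 mm high, inner faces y = +-34 mm. Dark spring housing from x = 72 mm, 56 mm above the floor.
- plate_top (a point): Middle of the top edge of the orange plate's front face (the face that looks to the bay's -x, towards the lip). It is 72 mm above the holder's floor and at x = -8 mm in the bay's frame at rest, and moves with the plate. The plate is upright, 54 mm wide, 8 mm thick, and reaches down to 4 mm above the floor.
- pusher (a joint): How far the orange plate is pressed back along the bay's +x, in m: 0 at rest (gap of only 14 mm to the front lip), 0.060 at its stop (gap 74 mm), about 0.029 when it clamps the shaker against the lip. A spring pushes it towards the lip with 1.5 N at 0, 3 N at 0.030 and 4.5 N at 0.060; it closes as soon as it is let go.
There are look-alikes about, which are no part of the job. Leave any green look-alike of the part that bears salt_center alone.

How it is judged:
On the way, in this order (a step that is already met when the one before it is completed fails the run):
1. the shaker is lifted off the hob (its centre over 68 mm high) (height (world z) of salt_center above 0.068 m), for 0.1 s.
2. the orange plate is pressed back by more than 25 mm (value of joint pusher above 0.025 m), for 0.1 s.
At the end, for the whole second after the job is handed in: The salt shaker stands on the holder's floor between lip and plate: its centre within 8 mm of the clamped position along the holder, within 15 mm across it and 39 to 53 mm above the floor, upright within 12 degrees; the plate rests against it (pressed back 23 to 38 mm) and is still (x of salt_center in the frame of bay between -0.008 and 0.008 m and y of salt_center in the frame of bay between -0.015 and 0.015 m and z of salt_center in the frame of bay between 0.039 and 0.053 m and angle between salt_center's own z axis and vertical below 0.21 rad and value of joint pusher between 0.023 and 0.038 m and velocity of joint pusher between -0.01 and 0.01 m/s); the robot touches nothing.
It also fails if it takes over 38 s, if anything falls off the work surface, if the arm or the gripper's body presses on something with over 40 N, if the wrist force passes 120 N, or if a joint passes its speed limit or range.

## Working session

There is one attempt and no reset: what is moved stays moved. The work goes in short steps, Python scripts to look and compute and a tool call to move; the robot and the scene stay as the last step left them, time stands still between calls to the robot, and variables do not carry over. Pictures are saved under pics/ and viewed, at most 10 in all, crops included, and the job is handed in when it is done.

Besides the shell and the picture viewer there is one more tool, called after "Emit:" as name(argument=value, ...), one argument or row to a line, values as JSON. arm_command: Moves the arm, as the interface text tells. Its arguments: {"type":"object","properties":{"targets":{"type":"array"},"newtons":{"type":"number"}},"required":["targets"]}

```bash
mkdir -p pics; cat > h.py <<'E'
import numpy as np, cv2
from workcell import env, read_camera, job, spotter
def pts(c):
    K=c["mtx"]; z=c["range_z"]; v,u=np.mgrid[:480,:640]
    P=np.stack([(u-K[0,2])/K[0,0]*z,(v-K[1,2])/K[1,1]*z,z],-1)
    T=c["pose"]; W=P@T[:3,:3].T+T[:3,3]; W[z==0]=np.nan
    return W
E
python3 - <<'E'
from h import *
ims=[]
for n in("scene","top"):
    c=read_camera(n); W=pts(c); np.save(n+".npy",W); ims.append(c["pixels"]); cv2.imwrite(f"pics/{n}.png",c["pixels"][...,::-1])
    for k in("salt_center","plate_top","bay"):
        try:
            for r in spotter.trace(c,k)[:4]:
                m=r["region"]; p=W[m]; print(n,k,round(r["confidence"],2),np.round(r["location"]),m.sum(),np.nanmedian(p,0).round(3),np.nanpercentile(p,2,axis=0).round(3),np.nanpercentile(p,98,axis=0).round(3),np.median(c["pixels"][m],0))
        except Exception as e: print(k,e)
print(env.get_obs())
E
```

```text
scene salt_center 0.93 [270. 344.] 889 [0.438 0.245 0.065] [0.43  0.226 0.014] [0.458 0.259 0.095] [128. 116. 100.]
scene salt_center 0.59 [330. 234.] 720 [0.557 0.011 0.053] [ 0.547 -0.01   0.006] [0.577 0.023 0.09 ] [ 45. 112.  54.]
scene plate_top 0.87 [383. 211.] 713 [ 0.52  -0.115  0.04 ] [ 0.513 -0.148  0.006] [ 0.591 -0.091  0.081] [158.  99.  59.]
scene bay 0.67 [362. 211.] 3593 [ 0.577 -0.096  0.03 ] [ 0.49  -0.154  0.003] [ 0.662 -0.062  0.079] [155.  93.  60.]
top salt_center 0.98 [336. 235.] 420 [0.559 0.003 0.079] [ 0.548 -0.015  0.021] [0.58  0.022 0.091] [ 44. 131.  57.]
top salt_center 0.58 [213. 294.] 407 [0.444 0.232 0.086] [0.431 0.219 0.033] [0.464 0.251 0.096] [186. 168. 143.]
top bay 0.63 [391. 233.] 4000 [ 0.579 -0.105  0.017] [ 0.491 -0.157  0.003] [ 0.662 -0.06   0.078] [204. 128.  64.]
{'clock': 0.4, 'joint_pos': array([-1.40050434e+00,  3.06906215e-01,  1.50657750e+00, -2.38997361e-05,
        1.32840908e+00, -7.34970159e-02]), 'dq': array([ 0.00038706, -0.00173594, -0.00084125,  0.00148739, -0.00013469,
        0.00039575]), 'tau': array([-8.97989903e-04, -4.56963408e+01, -2.51919937e+01, -1.56816445e-04,
        5.10989936e-03, -2.14431770e-05]), 'tcp_pos': array([ 0.13874731, -0.55790945,  0.23117688]), 'tcp_rot': array([ 9.92579699e-01,  1.21595717e-01, -1.88466357e-05, -1.49331570e-04]), 'ft_force': array([-0.20977373, -0.12308972,  1.39244401]), 'ft_torque': array([-0.01016775, -0.02113838, -0.02479592]), 'grip_force': 0.0, 'finger_gap': 0.08564099706627029}
```

View pics/scene.png

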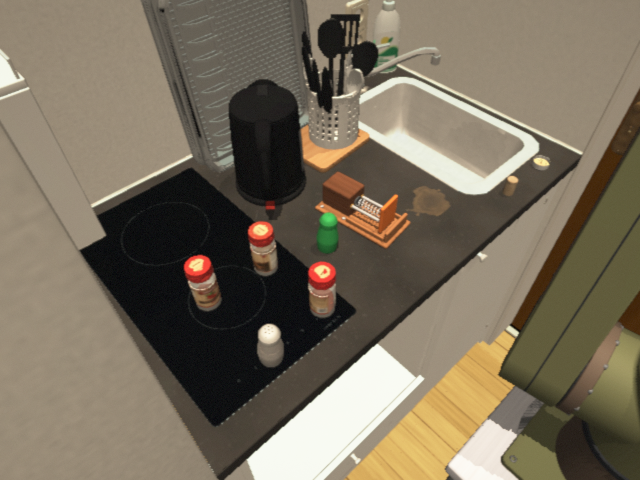

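View pics/top.png

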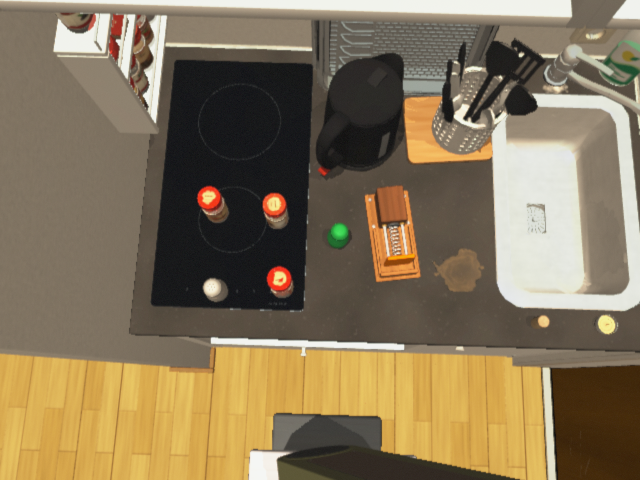

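The real salt shaker is pale grey, at scene (270,344) and top (214,290). Things that could be mistaken for it are the green look-alike at scene (328,232) and top (339,236), and the red-capped jars at scene (203,283), (263,248) and (322,290). The holder is at top (393,235), with its orange plate at (400,258). I choose the grey one and will check it in a crop.

```bash
python3 - <<'E'
from h import *
a=cv2.imread("pics/scene.png")[300:390,220:350]; b=cv2.imread("pics/top.png")[180:290,350:440]
cv2.imwrite("pics/crop.png",np.hstack([cv2.resize(a,(400,400)),cv2.resize(b,(360,400))]))
for n in("scene","top"):
    W=np.load(n+".npy"); x,y,z=W[...,0],W[...,1],W[...,2]
    s=(abs(x-.447)<.04)&(abs(y-.24)<.04)
    for lo,hi in((.02,.04),(.04,.06),(.06,.08),(.08,.1)):
        p=W[s&(z>lo)&(z<hi)][:,:2]
        if len(p)<10: continue
        from scipy.optimize import least_squares
        r=least_squares(lambda q:np.hypot(*(p-q[:2]).T)-{.02:.0215,.04:.02,.06:.0185,.08:.017}[lo],[.45,.24],loss="soft_l1",f_scale=.002)
        print(n,lo,len(p),r.x.round(4),p.min(0).round(3),p.max(0).round(3))
    # holder
    im=cv2.imread(f"pics/{n}.png"); hsv=cv2.cvtColor(im,cv2.COLOR_BGR2HSV)
    h=(abs(x-.58)<.13)&(y<-.04)&(y>-.18)
    q=W[h&(z>.004)&(z<.1)&(hsv[...,1]>90)]
    print(n,"rect",cv2.minAreaRect((q[:,:2]*1000).astype(np.float32)), cv2.boxPoints(cv2.minAreaRect((q[:,:2]*1000).astype(np.float32))).round())
    t=W[h&(z>.072)&(z<.09)]; print("plate top",len(t),t.mean(0).round(4),t.min(0).round(3),t.max(0).round(3))
    t2=W[h&(z>.055)&(z<.072)&(x>.56)]; print("housing",len(t2),t2.mean(0).round(4),t2.min(0).round(3),t2.max(0).round(3))
    if len(t2)>20: print(cv2.minAreaRect((t2[:,:2]*1000).astype(np.float32)))
    j=W[(z>.095)&(z<.12)&(x<.65)&(y<.4)&(y>0)]
    print("jars",cv2.kmeans(j.astype(np.float32),3,None,(3,50,1e-5),5,cv2.KMEANS_PP_CENTERS)[2].round(3))
E
```

```text
scene 0.02 133 [0.4512 0.2387] [0.429 0.227] [0.457 0.26 ]
scene 0.04 219 [0.4507 0.238 ] [0.43 0.22] [0.463 0.26 ]
scene 0.06 152 [0.4509 0.2369] [0.43  0.224] [0.459 0.256]
scene 0.08 362 [0.4528 0.2353] [0.43  0.222] [0.464 0.255]
scene rect ((580.5110473632812, -106.83020782470703), (189.40792846679688, 91.33216857910156), 9.681791305541992) [[ 479.  -78.]
 [ 495. -168.]
 [ 682. -136.]
 [ 666.  -46.]]
plate top 116 [ 0.5182 -0.1156  0.0785] [ 0.513 -0.144  0.072] [ 0.526 -0.09   0.083]
housing 705 [ 0.6277 -0.0994  0.0637] [ 0.591 -0.133  0.055] [ 0.67  -0.071  0.068]
((630.648681640625, -102.1729736328125), (73.02960968017578, 55.66059112548828), 9.161948204040527)
jars [[0.461 0.118 0.109]
 [0.028 0.056 0.107]
 [0.608 0.197 0.109]]
top 0.02 38 [0.4508 0.24  ] [0.429 0.217] [0.469 0.255]
top 0.04 93 [0.4505 0.24  ] [0.43  0.218] [0.469 0.255]
top 0.06 45 [0.4502 0.2404] [0.431 0.221] [0.465 0.249]
top 0.08 259 [0.452  0.2422] [0.432 0.221] [0.464 0.255]
top rect ((580.1507568359375, -109.466552734375), (185.955322265625, 92.17188262939453), 8.36921215057373) [[ 481.  -77.]
 [ 495. -169.]
 [ 679. -142.]
 [ 665.  -50.]]
plate top 128 [ 0.5197 -0.118   0.0782] [ 0.513 -0.144  0.072] [ 0.526 -0.092  0.083]
housing 966 [ 0.6297 -0.1017  0.0632] [ 0.592 -0.133  0.055] [ 0.669 -0.071  0.07 ]
((631.1710815429688, -101.883056640625), (72.8539047241211, 54.23402786254883), 7.896408557891846)
jars [[0.463 0.113 0.109]
 [0.614 0.251 0.11 ]
 [0.605 0.127 0.11 ]]
```

View pics/crop.png

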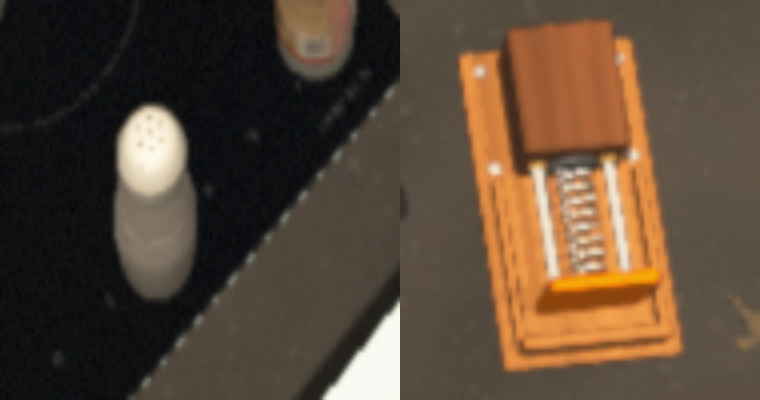

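Emit:
arm_command(
  targets=[
    {"tx": 0.221, "ty": 0.129, "tz": 0.02, "az": -5.5, "fingers": 1},
    {"tx": 0.221, "ty": 0.129, "tz": 0.02, "az": -5.5, "fingers": 1},
    {"tx": 0.221, "ty": 0.129, "tz": 0.02, "az": -5.5, "fingers": 1},
    {"tx": 0.221, "ty": 0.129, "tz": 0.02, "az": -5.5, "fingers": 1},
    {"tx": 0.221, "ty": 0.129, "tz": 0.02, "az": -5.5, "fingers": 1},
    {"tx": 0.221, "ty": 0.129, "tz": 0.02, "az": -5.5, "fingers": 1},
    {"tx": 0.351, "ty": 0.418, "tz": 0.03, "az": -5.5, "fingers": 1},
    {"tx": 0.351, "ty": 0.418, "tz": 0.03, "az": -5.5, "fingers": 1},
    {"tx": 0.351, "ty": 0.418, "tz": 0.03, "az": -5.5, "fingers": 1},
    {"tx": 0.351, "ty": 0.418, "tz": 0.03, "az": -5.5, "fingers": 1},
    {"tx": 0.351, "ty": 0.418, "tz": 0.03, "az": -5.5, "fingers": 1},
    {"tx": 0.351, "ty": 0.418, "tz": 0.03, "az": -5.5, "fingers": 1},
    {"tx": 0.351, "ty": 0.418, "tz": 0.03, "az": -5.5, "fingers": 1},
    {"tx": 0.351, "ty": 0.418, "tz": 0.03, "az": -5.5, "fingers": 1},
    {"tx": 0.351, "ty": 0.418, "tz": 0.03, "az": -5.5, "fingers": 1},
    {"tx": 0.351, "ty": 0.418, "tz": 0.03, "az": -5.5, "fingers": 1},
  ],
)

```text
$.targets[0]: bad value
```

```bash
cat >> h.py <<'E'
from scipy.spatial.transform import Rotation as R
def wrist():
    o=env.get_obs(); c=read_camera("wrist"); T=np.eye(4); T[:3,:3]=R.from_quat(o["tcp_rot"]).as_matrix(); T[:3,3]=o["tcp_pos"]
    c["pose"]=T@c["mount"]; return c,pts(c),o
E
python3 - <<'E'
from h import *
c,W,o=wrist(); np.save("w1.npy",W); cv2.imwrite("pics/w1.png",c["pixels"][...,::-1]); print(o["clock"],o["tcp_pos"],o["tcp_rot"],c["mount"].round(3))
E
```

```text
0.4 [ 0.13874731 -0.55790945  0.23117688] [ 9.92579699e-01  1.21595717e-01 -1.88466357e-05 -1.49331570e-04] [[ 0.001 -0.953 -0.304  0.078]
 [ 1.     0.     0.001 -0.   ]
 [-0.001 -0.304  0.953 -0.144]
 [ 0.     0.     0.     1.   ]]
```

View pics/w1.png

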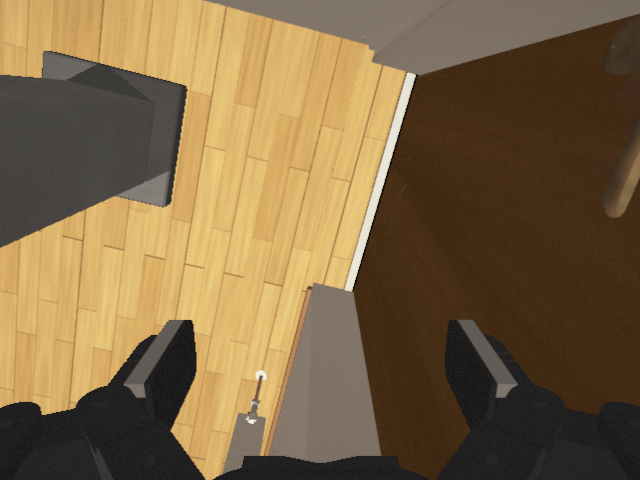

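The picture shows only the floor and cupboard, because the move was refused: every row needs all of its keys.

Emit:
arm_command(
  targets=[
    {"tx": 0.221, "ty": 0.129, "tz": 0.02, "ax": 0, "ay": 0, "az": -5.5, "fingers": 1},
    {"tx": 0.221, "ty": 0.129, "tz": 0.02, "ax": 0, "ay": 0, "az": -5.5, "fingers": 1},
    {"tx": 0.221, "ty": 0.129, "tz": 0.02, "ax": 0, "ay": 0, "az": -5.5, "fingers": 1},
    {"tx": 0.221, "ty": 0.129, "tz": 0.02, "ax": 0, "ay": 0, "az": -5.5, "fingers": 1},
    {"tx": 0.221, "ty": 0.129, "tz": 0.02, "ax": 0, "ay": 0, "az": -5.5, "fingers": 1},
    {"tx": 0.221, "ty": 0.129, "tz": 0.02, "ax": 0, "ay": 0, "az": -5.5, "fingers": 1},
    {"tx": 0.331, "ty": 0.418, "tz": 0.03, "ax": 0, "ay": 0, "az": -5.5, "fingers": 1},
    {"tx": 0.331, "ty": 0.418, "tz": 0.03, "ax": 0, "ay": 0, "az": -5.5, "fingers": 1},
    {"tx": 0.331, "ty": 0.418, "tz": 0.03, "ax": 0, "ay": 0, "az": -5.5, "fingers": 1},
    {"tx": 0.331, "ty": 0.418, "tz": 0.03, "ax": 0, "ay": 0, "az": -5.5, "fingers": 1},
    {"tx": 0.331, "ty": 0.418, "tz": 0.03, "ax": 0, "ay": 0, "az": -5.5, "fingers": 1},
    {"tx": 0.331, "ty": 0.418, "tz": 0.03, "ax": 0, "ay": 0, "az": -5.5, "fingers": 1},
    {"tx": 0.331, "ty": 0.418, "tz": 0.03, "ax": 0, "ay": 0, "az": -5.5, "fingers": 1},
    {"tx": 0.331, "ty": 0.418, "tz": 0.03, "ax": 0, "ay": 0, "az": -5.5, "fingers": 1},
    {"tx": 0.331, "ty": 0.418, "tz": 0.03, "ax": 0, "ay": 0, "az": -5.5, "fingers": 1},
    {"tx": 0.331, "ty": 0.418, "tz": 0.03, "ax": 0, "ay": 0, "az": -5.5, "fingers": 1},
  ],
)

```text
clock: 1.78
tcp_pos: [0.4701, -0.1389, 0.2615]
tcp_rot: [0.997, 0.076, 0.0, 0.0]
ft_force: [-0.4, -0.9, 0.5]
finger_gap: 0.0854
grip_force: 0.0
```

```bash
python3 - <<'E'
from h import *
c,W,o=wrist(); np.save("w2.npy",W); cv2.imwrite("pics/w2.png",c["pixels"][...,::-1]); print(o["clock"],o["tcp_pos"],o["tcp_rot"],o["dq"].round(2))
E
```

```text
1.7833 [ 0.47011936 -0.1388779   0.2614949 ] [9.97141977e-01 7.55499174e-02 9.75172204e-05 2.77872605e-04] [-0.04  0.    0.   -0.01  0.   -0.01]
```

View pics/w2.png

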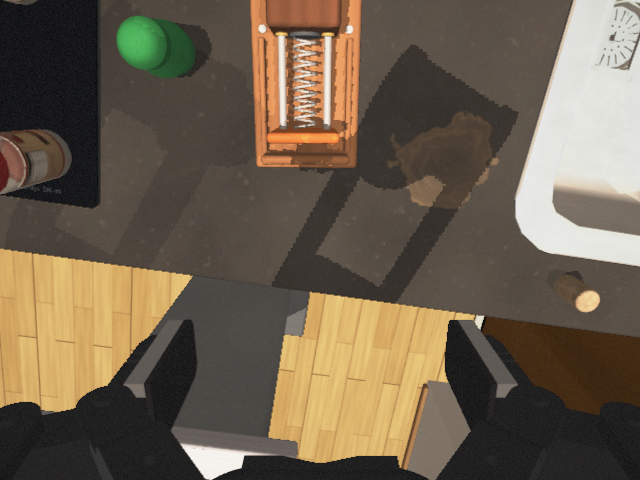

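The wrist picture shows the holder from above: the plate's top edge is at about (305,137), the lip at about (306,160), and it lines up well with the tool yaw. Next I refine the bay position from its depth.

```bash
python3 - <<'E'
from h import *
W=np.load("w2.npy"); x,y,z=W[...,0],W[...,1],W[...,2]
v,u=np.mgrid[:480,:640]; B=(v<170)&(u>245)&(u<368)
for nm,lo,hi,vv in(("all",.005,.1,0),("plate",.070,.09,0),("lip",.026,.045,145)):
    p=W[B&(z>lo)&(z<hi)&(v>=vv)]; print(nm,len(p),p.mean(0).round(4),cv2.minAreaRect((p[:,:2]*1000).astype(np.float32)), p[:,2].max())
d=np.deg2rad(8.5); ux=np.array([np.cos(d),np.sin(d)]); uy=np.array([-ux[1],ux[0]])
for vv in range(100,172,4): # profile along col 330, in frame at (.5235,-.1175)
    q=W[vv,330]; print(vv,((q[:2]-[.5235,-.1175])@ux*1000).round(1),((q[:2]-[.5235,-.1175])@uy*1000).round(1),(q[2]*1000).round(1),end=" | ")
print()
for uu in range(246,368,4):
    q=W[110,uu]; print(uu,((q[:2]-[.5235,-.1175])@uy*1000).round(1),(q[2]*1000).round(1),end=" | ")
E
```

```text
all 17678 [ 0.5598 -0.1137  0.0272] ((557.0731201171875, -113.33037567138672), (137.5148468017578, 92.10078430175781), 8.30167007446289) 0.08304579854072525
plate 846 [ 0.521  -0.1186  0.08  ] ((520.7705078125, -118.44512176513672), (8.120450973510742, 53.290103912353516), 8.676352500915527) 0.08304579854072525
lip 877 [ 0.4995 -0.1215  0.034 ] ((499.2441711425781, -121.50901794433594), (7.972178936004639, 75.52838897705078), 8.655630111694336) 0.03701621744808997
100 23.8 -21.1 38.9 | 104 20.8 -21.2 37.6 | 108 17.7 -21.2 38.6 | 112 14.5 -21.3 37.8 | 116 11.4 -21.3 39.0 | 120 8.3 -21.3 38.8 | 124 5.1 -21.3 38.1 | 128 2.0 -21.3 40.0 | 132 1.0 -20.6 74.4 | 136 -1.4 -20.4 81.1 | 140 -4.3 -20.5 80.6 | 144 -13.6 -22.2 8.8 | 148 -17.1 -22.2 9.2 | 152 -20.5 -22.2 10.4 | 156 -21.5 -21.7 32.8 | 160 -24.6 -21.7 35.4 | 164 -28.2 -21.8 33.5 | 168 -36.2 -22.6 1.3 | 
246 53.1 2.0 | 250 49.5 2.0 | 254 45.8 2.9 | 258 41.3 9.1 | 262 36.6 18.6 | 266 33.4 16.6 | 270 30.7 9.7 | 274 27.2 9.9 | 278 23.8 8.6 | 282 17.6 41.2 | 286 14.6 38.0 | 290 13.3 7.8 | 294 9.7 9.7 | 298 5.2 31.3 | 302 1.9 29.1 | 306 -1.4 28.2 | 310 -4.3 9.6 | 314 -7.8 9.2 | 318 -11.3 7.0 | 322 -14.9 9.1 | 326 -17.9 40.8 | 330 -21.3 37.0 | 334 -25.4 8.5 | 338 -28.9 8.8 | 342 -32.5 8.8 | 346 -35.4 18.6 | 350 -38.9 18.2 | 354 -43.0 8.8 | 358 -47.2 0.8 | 362 -50.7 1.4 | 366 -54.4 0.8 |
```

Bay is at (0.525, -0.118) with yaw 8.6°; plate and lip agree to 1 mm. Now I go above the shaker.

Emit:
arm_command(
  targets=[
    {"tx": -0.02, "ty": 0.378, "tz": -0.05, "ax": 0, "ay": 0, "az": 0, "fingers": 1},
    {"tx": -0.02, "ty": 0.378, "tz": -0.05, "ax": 0, "ay": 0, "az": 0, "fingers": 1},
    {"tx": -0.02, "ty": 0.378, "tz": -0.05, "ax": 0, "ay": 0, "az": 0, "fingers": 1},
    {"tx": -0.02, "ty": 0.378, "tz": -0.05, "ax": 0, "ay": 0, "az": 0, "fingers": 1},
    {"tx": -0.02, "ty": 0.378, "tz": -0.05, "ax": 0, "ay": 0, "az": 0, "fingers": 1},
    {"tx": -0.02, "ty": 0.378, "tz": -0.05, "ax": 0, "ay": 0, "az": 0, "fingers": 1},
    {"tx": -0.02, "ty": 0.378, "tz": -0.05, "ax": 0, "ay": 0, "az": 0, "fingers": 1},
    {"tx": -0.02, "ty": 0.378, "tz": -0.05, "ax": 0, "ay": 0, "az": 0, "fingers": 1},
    {"tx": -0.02, "ty": 0.378, "tz": -0.05, "ax": 0, "ay": 0, "az": 0, "fingers": 1},
    {"tx": -0.02, "ty": 0.378, "tz": -0.06, "ax": 0, "ay": 0, "az": 0, "fingers": 1},
    {"tx": -0.02, "ty": 0.378, "tz": -0.08, "ax": 0, "ay": 0, "az": 0, "fingers": 1},
    {"tx": -0.02, "ty": 0.378, "tz": -0.08, "ax": 0, "ay": 0, "az": 0, "fingers": 1},
    {"tx": -0.02, "ty": 0.378, "tz": -0.08, "ax": 0, "ay": 0, "az": 0, "fingers": 1},
  ],
)

```text
clock: 2.92
tcp_pos: [0.4493, 0.2363, 0.1803]
tcp_rot: [0.997, 0.073, -0.002, 0.001]
ft_force: [0.2, -1.1, -0.3]
finger_gap: 0.0853
grip_force: 0.0
```

```bash
python3 - <<'E'
from h import *
from scipy.optimize import least_squares
c,W,o=wrist(); np.save("w3.npy",W); cv2.imwrite("pics/w3.png",c["pixels"][...,::-1]); print(o["clock"],o["tcp_pos"],o["dq"].round(2))
x,y,z=W[...,0],W[...,1],W[...,2]; s=(abs(x-.45)<.035)&(abs(y-.24)<.03)
for lo,hi,r0 in((.02,.05,.021),(.05,.075,.019),(.075,.1,.016)):
    p=W[s&(z>lo)&(z<hi)][:,:2]
    if len(p)<20: continue
    r=least_squares(lambda q:np.hypot(*(p-q[:2]).T)-r0,[.45,.24],loss="soft_l1",f_scale=.002)
    print(lo,len(p),r.x.round(4),p.min(0).round(3),p.max(0).round(3))
E
```

```text
2.9167 [0.44926068 0.23629971 0.18027114] [-0.01 -0.02 -0.03  0.    0.    0.  ]
0.02 697 [0.4504 0.2394] [0.442 0.219] [0.473 0.261]
0.05 932 [0.4484 0.2389] [0.445 0.22 ] [0.47  0.259]
0.075 2690 [0.4471 0.2385] [0.432 0.222] [0.466 0.256]
```

View pics/w3.png

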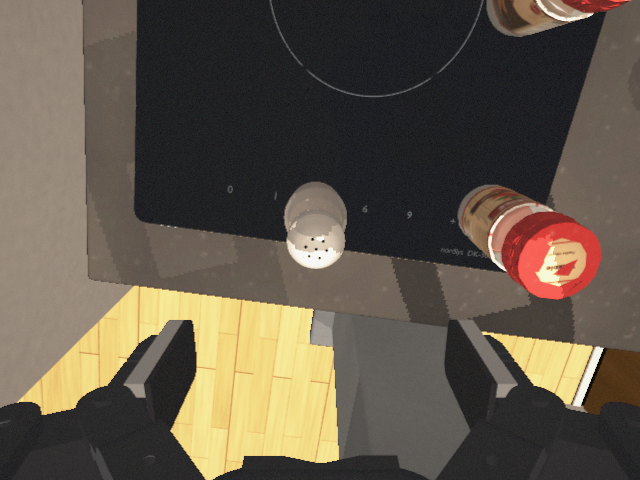

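The shaker stands centred under the open gripper at (315,240), with the jar at (555,255) well clear. The position (0.449, 0.239) agrees with the earlier measurement. Now I descend and grip.

Emit:
arm_command(
  targets=[
    {"tx": 0, "ty": 0, "tz": -0.04, "ax": 0, "ay": 0, "az": 0, "fingers": 1},
    {"tx": 0, "ty": 0, "tz": -0.08, "ax": 0, "ay": 0, "az": 0, "fingers": 1},
    {"tx": 0, "ty": 0, "tz": -0.11, "ax": 0, "ay": 0, "az": 0, "fingers": 1},
    {"tx": 0, "ty": 0, "tz": -0.13, "ax": 0, "ay": 0, "az": 0, "fingers": 1},
    {"tx": 0, "ty": 0, "tz": -0.143, "ax": 0, "ay": 0, "az": 0, "fingers": 1},
    {"tx": 0, "ty": 0, "tz": -0.143, "ax": 0, "ay": 0, "az": 0, "fingers": 1},
    {"tx": 0, "ty": 0, "tz": -0.143, "ax": 0, "ay": 0, "az": 0, "fingers": 1},
    {"tx": 0, "ty": 0, "tz": -0.143, "ax": 0, "ay": 0, "az": 0, "fingers": 0.2},
    {"tx": 0, "ty": 0, "tz": -0.143, "ax": 0, "ay": 0, "az": 0, "fingers": 0},
    {"tx": 0, "ty": 0, "tz": -0.143, "ax": 0, "ay": 0, "az": 0, "fingers": -0.4},
    {"tx": 0, "ty": 0, "tz": -0.143, "ax": 0, "ay": 0, "az": 0, "fingers": -1},
    {"tx": 0, "ty": 0, "tz": -0.143, "ax": 0, "ay": 0, "az": 0, "fingers": -1},
    {"tx": 0, "ty": 0, "tz": -0.143, "ax": 0, "ay": 0, "az": 0, "fingers": -1},
    {"tx": 0, "ty": 0, "tz": -0.143, "ax": 0, "ay": 0, "az": 0, "fingers": -1},
    {"tx": 0, "ty": 0, "tz": -0.143, "ax": 0, "ay": 0, "az": 0, "fingers": -1},
  ],
  newtons=40,
)

```text
clock: 4.22
tcp_pos: [0.4507, 0.2385, 0.0397]
tcp_rot: [0.997, 0.074, 0.001, -0.0]
ft_force: [0.1, 0.0, 5.8]
finger_gap: 0.0372
grip_force: 39.3
```

Gripped (37 mm gap, as expected at that height). Next I lift and carry it to a point in front of the holder.

Emit:
arm_command(
  targets=[
    {"tx": 0, "ty": 0, "tz": 0.02, "ax": 0, "ay": 0, "az": 0, "fingers": -1},
    {"tx": 0, "ty": 0, "tz": 0.055, "ax": 0, "ay": 0, "az": 0, "fingers": -1},
    {"tx": 0, "ty": 0, "tz": 0.095, "ax": 0, "ay": 0, "az": 0, "fingers": -1},
    {"tx": 0, "ty": 0, "tz": 0.13, "ax": 0, "ay": 0, "az": 0, "fingers": -1},
    {"tx": 0, "ty": 0, "tz": 0.15, "ax": 0, "ay": 0, "az": 0, "fingers": -1},
    {"tx": 0.002, "ty": -0.03, "tz": 0.15, "ax": 0, "ay": 0, "az": 0, "fingers": -1},
    {"tx": 0.005, "ty": -0.07, "tz": 0.15, "ax": 0, "ay": 0, "az": 0, "fingers": -1},
    {"tx": 0.009, "ty": -0.11, "tz": 0.15, "ax": 0, "ay": 0, "az": 0, "fingers": -1},
    {"tx": 0.012, "ty": -0.15, "tz": 0.15, "ax": 0, "ay": 0, "az": 0, "fingers": -1},
    {"tx": 0.016, "ty": -0.19, "tz": 0.15, "ax": 0, "ay": 0, "az": 0, "fingers": -1},
    {"tx": 0.019, "ty": -0.23, "tz": 0.15, "ax": 0, "ay": 0, "az": 0, "fingers": -1},
    {"tx": 0.022, "ty": -0.27, "tz": 0.15, "ax": 0, "ay": 0, "az": 0, "fingers": -1},
    {"tx": 0.026, "ty": -0.31, "tz": 0.13, "ax": 0, "ay": 0, "az": 0, "fingers": -1},
    {"tx": 0.028, "ty": -0.345, "tz": 0.11, "ax": 0, "ay": 0, "az": 0, "fingers": -1},
    {"tx": 0.03, "ty": -0.363, "tz": 0.09, "ax": 0, "ay": 0, "az": 0, "fingers": -1},
    {"tx": 0.03, "ty": -0.363, "tz": 0.09, "ax": 0, "ay": 0, "az": 0, "fingers": -1},
    {"tx": 0.03, "ty": -0.363, "tz": 0.09, "ax": 0, "ay": 0, "az": 0, "fingers": -1},
    {"tx": 0.03, "ty": -0.363, "tz": 0.09, "ax": 0, "ay": 0, "az": 0, "fingers": -1},
  ],
  newtons=70,
)

```text
clock: 5.72
tcp_pos: [0.4796, -0.1245, 0.1287]
tcp_rot: [0.997, 0.074, -0.0, -0.0]
ft_force: [0.3, -0.5, -2.1]
finger_gap: 0.0363
grip_force: 69.4
```

```bash
cat > lk.py <<'E'
from h import *
import sys
o=env.get_obs(); print(o["clock"],o["tcp_pos"].round(4),o["ft_force"].round(1),o["grip_force"],o["finger_gap"],R.from_quat(o["tcp_rot"]).as_matrix().round(3)[:,0])
B=np.array([.525,-.1177,.008]); d=np.deg2rad(8.6); M=np.array([[np.cos(d),np.sin(d),0],[-np.sin(d),np.cos(d),0],[0,0,1]])
print("tcp in bay mm",(M@(o["tcp_pos"]-B)*1000).round(1))
for n in("wrist","scene"):
    if n=="wrist": c,W,_=wrist()
    else: c=read_camera(n); W=pts(c)
    cv2.imwrite(f"pics/{sys.argv[1]}_{n}.png",c["pixels"][...,::-1])
    for k in ("salt_center","plate_top"):
        for r in spotter.trace(c,k)[:2]:
            m=r["region"]; p=((W[m]-B)@M.T*1000); p=p[~np.isnan(p[:,0])]
            print(n,k,round(r["confidence"],2),np.round(r["location"]),np.median(c["pixels"][m],0),"bay mm",*np.percentile(p,[2,50,98],axis=0).round(0))
            if k=="salt_center":
                for a in range(0,140,12):
                    q=p[(p[:,2]>a)&(p[:,2]<a+12)]
                    if len(q)>15: print("  z",a,len(q),np.percentile(q,[3,97],axis=0)[:,:2].round(1).tolist())
E
python3 lk.py a
```

```text
5.7167 [ 0.4796 -0.1245  0.1287] [ 0.3 -0.5 -2.1] 69.42715287208557 0.036328201005914995 [ 0.989  0.147 -0.   ]
tcp in bay mm [-4.590e+01  1.000e-01  1.207e+02]
wrist salt_center 0.73 [82. 38.] [ 58.  121.5  67. ] bay mm [42. 92.  4.] [ 57. 100.  71.] [ 75. 120.  82.]
  z 0 300 [[43.3, 92.4], [74.0, 103.4]]
  z 12 514 [[40.7, 91.1], [77.1, 105.2]]
  z 24 1194 [[40.2, 91.4], [77.9, 111.6]]
  z 36 1292 [[41.7, 92.9], [75.8, 112.0]]
  z 48 1075 [[43.3, 94.4], [73.7, 109.4]]
  z 60 1195 [[43.1, 94.0], [70.6, 111.5]]
  z 72 5124 [[45.3, 96.1], [68.8, 120.9]]
wrist salt_center 0.59 [322. 361.] [147. 133. 119.] bay mm [-55. -16.  99.] [-35.  -0. 164.] [-25.  16. 176.]
  z 84 233 [[-33.1, -13.6], [-25.0, 16.6]]
  z 96 622 [[-33.3, -14.3], [-24.5, 17.2]]
  z 108 1105 [[-35.8, -17.4], [-23.9, 18.8]]
  z 120 2101 [[-36.3, -17.0], [-24.9, 17.4]]
  z 132 2566 [[-41.2, -16.7], [-27.4, 17.0]]
wrist plate_top 0.74 [321. 133.] [239. 197. 160.] bay mm [ -7. -23.   1.] [16.  0. 33.] [67. 23. 74.]
scene salt_center 0.89 [327. 233.] [ 46. 112.  54.] bay mm [ 40. 103.  -2.] [ 51. 123.  45.] [ 72. 133.  82.]
  z 0 64 [[41.0, 111.5], [69.6, 133.2]]
  z 12 80 [[39.1, 108.0], [72.5, 133.1]]
  z 24 108 [[39.3, 103.4], [72.5, 133.7]]
  z 36 102 [[40.9, 106.9], [70.5, 131.0]]
  z 48 88 [[42.6, 107.7], [69.2, 128.3]]
  z 60 82 [[41.9, 104.5], [69.2, 127.6]]
  z 72 163 [[44.1, 101.9], [68.6, 125.3]]
scene salt_center 0.86 [416. 195.] [110. 100.  87.] bay mm [-66.  -6.  91.] [-59.  12. 121.] [-33.  22. 173.]
  z 84 42 [[-63.8, -0.2], [-33.3, 20.9]]
  z 96 94 [[-65.0, 2.5], [-31.4, 21.8]]
  z 108 99 [[-66.6, -1.2], [-33.9, 22.7]]
  z 120 58 [[-66.7, -7.8], [-56.5, 17.9]]
  z 132 57 [[-65.1, -5.7], [-56.7, 15.3]]
scene plate_top 0.78 [383. 208.] [157.   89.5  43. ] bay mm [-10. -34.  -0.] [-5.  2. 32.] [67. 26. 73.]
scene plate_top 0.46 [361. 208.] [147.  89.  56.] bay mm [-34. -34.  -2.] [54. 16. 23.] [138.  44.  70.]
```

```bash
python3 -c "
import cv2,numpy as np
a=cv2.imread('pics/a_wrist.png');b=cv2.imread('pics/a_scene.png')[120:320,270:450]
cv2.imwrite('pics/a.png',np.hstack([cv2.resize(a,(440,330)),cv2.resize(b,(297,330))]))"
```

```text
(no output)
```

View pics/a.png

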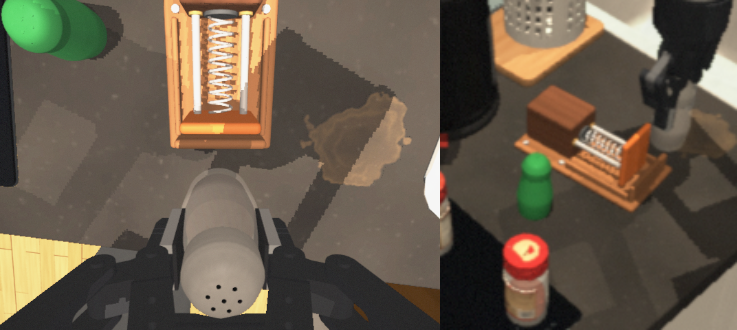

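The shaker hangs upright in the gripper, its foot about 35 mm below the TCP and about 46 mm in front of the bay, lined up with the plate. Next I lower to just over lip height and press the plate back.

Emit:
arm_command(
  targets=[
    {"tx": 0, "ty": 0, "tz": -0.025, "ax": 0, "ay": 0, "az": 0, "fingers": -1},
    {"tx": 0, "ty": 0, "tz": -0.045, "ax": 0, "ay": 0, "az": 0, "fingers": -1},
    {"tx": 0, "ty": 0, "tz": -0.053, "ax": 0, "ay": 0, "az": 0, "fingers": -1},
    {"tx": 0, "ty": 0, "tz": -0.053, "ax": 0, "ay": 0, "az": 0, "fingers": -1},
    {"tx": 0.008, "ty": 0.0012, "tz": -0.053, "ax": 0, "ay": 0, "az": 0, "fingers": -1},
    {"tx": 0.015, "ty": 0.0023, "tz": -0.053, "ax": 0, "ay": 0, "az": 0, "fingers": -1},
    {"tx": 0.02, "ty": 0.003, "tz": -0.053, "ax": 0, "ay": 0, "az": 0, "fingers": -1},
    {"tx": 0.025, "ty": 0.0038, "tz": -0.053, "ax": 0, "ay": 0, "az": 0, "fingers": -1},
    {"tx": 0.03, "ty": 0.0045, "tz": -0.053, "ax": 0, "ay": 0, "az": 0, "fingers": -1},
    {"tx": 0.035, "ty": 0.0053, "tz": -0.053, "ax": 0, "ay": 0, "az": 0, "fingers": -1},
    {"tx": 0.04, "ty": 0.006, "tz": -0.053, "ax": 0, "ay": 0, "az": 0, "fingers": -1},
    {"tx": 0.045, "ty": 0.0068, "tz": -0.053, "ax": 0, "ay": 0, "az": 0, "fingers": -1},
    {"tx": 0.05, "ty": 0.0076, "tz": -0.053, "ax": 0, "ay": 0, "az": 0, "fingers": -1},
    {"tx": 0.054, "ty": 0.0082, "tz": -0.053, "ax": 0, "ay": 0, "az": 0, "fingers": -1},
    {"tx": 0.054, "ty": 0.0082, "tz": -0.053, "ax": 0, "ay": 0, "az": 0, "fingers": -1},
    {"tx": 0.054, "ty": 0.0082, "tz": -0.053, "ax": 0, "ay": 0, "az": 0, "fingers": -1},
    {"tx": 0.054, "ty": 0.0082, "tz": -0.053, "ax": 0, "ay": 0, "az": 0, "fingers": -1},
  ],
)

```text
clock: 7.43
tcp_pos: [0.5333, -0.1168, 0.0751]
tcp_rot: [0.997, 0.074, -0.0, -0.0]
ft_force: [-2.6, -2.1, 0.9]
finger_gap: 0.0362
grip_force: 69.7
```

```bash
python3 lk.py b; python3 -c "
import cv2,numpy as np
a=cv2.imread('pics/b_wrist.png');b=cv2.imread('pics/b_scene.png')[140:260,310:430]
cv2.imwrite('pics/b.png',np.hstack([cv2.resize(a,(440,330)),cv2.resize(b,(330,330))]))"
```

```text
7.4333 [ 0.5333 -0.1168  0.0751] [-2.6 -2.1  0.9] 69.73115718690678 0.036207835024004695 [ 0.989  0.147 -0.001]
tcp in bay mm [ 8.4 -0.4 67.1]
wrist salt_center 0.82 [ 57. 164.] [ 53. 111.  62.] bay mm [45. 92.  1.] [64. 97. 48.] [ 80. 110.  77.]
  z 0 597 [[49.5, 92.4], [80.2, 106.1]]
  z 12 952 [[46.9, 91.0], [81.1, 105.4]]
  z 24 1968 [[43.8, 91.4], [81.1, 111.2]]
  z 36 2233 [[45.1, 92.9], [79.2, 112.3]]
  z 48 2001 [[46.8, 94.4], [77.0, 110.1]]
  z 60 2167 [[45.7, 94.0], [74.6, 104.2]]
  z 72 1710 [[46.4, 95.1], [69.5, 103.2]]
wrist salt_center 0.65 [320. 367.] [161. 145. 130.] bay mm [ -1. -17.  67.] [ 19.  -1. 112.] [ 28.  16. 122.]
  z 48 63 [[18.9, -18.8], [24.5, 18.1]]
  z 60 1081 [[17.9, -18.4], [28.9, 18.3]]
  z 72 2300 [[15.9, -17.3], [28.2, 16.5]]
  z 84 2773 [[11.8, -16.6], [25.7, 15.8]]
  z 96 2133 [[14.3, -14.9], [23.7, 13.6]]
  z 108 6600 [[0.6, -16.0], [23.2, 13.6]]
  z 120 4547 [[-1.6, -10.5], [16.8, 8.3]]
wrist plate_top 0.77 [318. 236.] [177. 110.  59.] bay mm [ 31. -25.  14.] [37. -1. 49.] [66. 24. 73.]
scene salt_center 0.92 [389. 203.] [115. 102.  88.] bay mm [-13.  -8.  39.] [-6. 10. 74.] [ 17.  21. 120.]
  z 36 62 [[-10.8, 1.6], [18.7, 19.8]]
  z 48 73 [[-11.9, -0.5], [19.4, 21.3]]
  z 60 72 [[-13.5, -6.6], [13.6, 21.4]]
  z 72 50 [[-12.7, -7.3], [-2.8, 14.8]]
  z 84 53 [[-11.1, -6.3], [-1.5, 13.2]]
  z 96 38 [[-10.7, -4.5], [-2.1, 13.1]]
  z 108 68 [[-11.0, -10.3], [11.2, 12.2]]
scene salt_center 0.58 [330. 233.] [ 46. 113.  54.] bay mm [ 40. 101.  -5.] [ 51. 123.  45.] [ 73. 133.  82.]
  z 0 71 [[40.6, 108.3], [70.6, 133.2]]
  z 12 76 [[38.9, 108.1], [73.2, 134.0]]
  z 24 108 [[39.4, 102.4], [70.3, 133.2]]
  z 36 107 [[40.9, 105.3], [70.9, 131.0]]
  z 48 85 [[42.8, 106.4], [69.4, 128.7]]
  z 60 83 [[42.4, 103.7], [69.2, 128.4]]
  z 72 178 [[43.9, 101.1], [70.0, 125.4]]
scene plate_top 0.52 [365. 206.] [140.  78.  37.] bay mm [ 28. -24.   0.] [32. 16. 31.] [72. 27. 73.]
```

View pics/b.png

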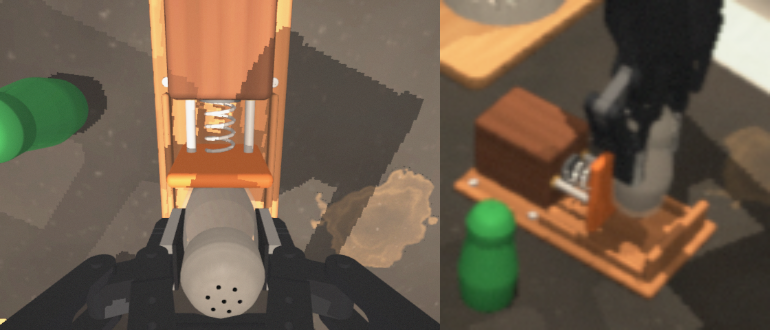

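The plate is pressed back about 38 mm and the shaker is upright, its foot's front edge about 8 mm behind the lip. Next I lower it into the gap.

Emit:
arm_command(
  targets=[
    {"tx": 0, "ty": 0, "tz": -0.008, "ax": 0, "ay": 0, "az": 0, "fingers": -1},
    {"tx": 0, "ty": 0, "tz": -0.016, "ax": 0, "ay": 0, "az": 0, "fingers": -1},
    {"tx": 0, "ty": 0, "tz": -0.023, "ax": 0, "ay": 0, "az": 0, "fingers": -1},
    {"tx": 0, "ty": 0, "tz": -0.028, "ax": 0, "ay": 0, "az": 0, "fingers": -1},
    {"tx": 0, "ty": 0, "tz": -0.03, "ax": 0, "ay": 0, "az": 0, "fingers": -1},
    {"tx": 0, "ty": 0, "tz": -0.031, "ax": 0, "ay": 0, "az": 0, "fingers": -1},
    {"tx": 0, "ty": 0, "tz": -0.031, "ax": 0, "ay": 0, "az": 0, "fingers": -1},
    {"tx": -0.003, "ty": -0.0005, "tz": -0.031, "ax": 0, "ay": 0, "az": 0, "fingers": -1},
    {"tx": -0.006, "ty": -0.0009, "tz": -0.031, "ax": 0, "ay": 0, "az": 0, "fingers": -1},
    {"tx": -0.006, "ty": -0.0009, "tz": -0.031, "ax": 0, "ay": 0, "az": 0, "fingers": -1},
    {"tx": -0.006, "ty": -0.0009, "tz": -0.031, "ax": 0, "ay": 0, "az": 0, "fingers": -1},
  ],
)

```text
clock: 8.65
tcp_pos: [0.5273, -0.1176, 0.0443]
tcp_rot: [0.997, 0.074, -0.0, -0.0]
ft_force: [-3.3, 0.1, -1.3]
finger_gap: 0.036
grip_force: 69.2
```

```bash
python3 lk.py c | grep -v "  z"
```

```text
8.65 [ 0.5273 -0.1176  0.0443] [-3.3  0.1 -1.3] 69.1504257847555 0.03596500596937675 [ 0.989  0.147 -0.   ]
tcp in bay mm [ 2.2 -0.2 36.3]
wrist salt_center 0.92 [ 37. 154.] [ 51. 104.  59.] bay mm [43. 91. -3.] [63. 95. 30.] [ 80. 105.  50.]
wrist salt_center 0.77 [323. 386.] [164. 149. 134.] bay mm [ -7. -16.  56.] [10. -1. 85.] [18. 15. 92.]
wrist plate_top 0.73 [321. 261.] [169. 106.  56.] bay mm [ 25. -25.  12.] [31. -1. 47.] [66. 24. 73.]
scene salt_center 0.74 [390. 216.] [116. 100.  87.] bay mm [-19.  -9.   6.] [-11.  10.  42.] [13. 21. 89.]
scene salt_center 0.73 [327. 233.] [ 47. 114.  55.] bay mm [ 40. 102.  -1.] [ 51. 123.  46.] [ 71. 133.  82.]
scene plate_top 0.57 [365. 213.] [144.  82.  53.] bay mm [ 17. -25.   1.] [36. 17. 29.] [72. 29. 61.]
```

Emit:
arm_command(
  targets=[
    {"tx": 0, "ty": 0, "tz": -0.001, "ax": 0, "ay": 0, "az": 0, "fingers": -1},
    {"tx": 0, "ty": 0, "tz": -0.002, "ax": 0, "ay": 0, "az": 0, "fingers": -1},
    {"tx": 0, "ty": 0, "tz": -0.002, "ax": 0, "ay": 0, "az": 0, "fingers": -1},
    {"tx": 0, "ty": 0, "tz": -0.002, "ax": 0, "ay": 0, "az": 0, "fingers": -0.1},
    {"tx": 0, "ty": 0, "tz": -0.002, "ax": 0, "ay": 0, "az": 0, "fingers": 0.1},
    {"tx": 0, "ty": 0, "tz": -0.002, "ax": 0, "ay": 0, "az": 0, "fingers": 0.4},
    {"tx": 0, "ty": 0, "tz": -0.002, "ax": 0, "ay": 0, "az": 0, "fingers": 0.7},
    {"tx": 0, "ty": 0, "tz": -0.002, "ax": 0, "ay": 0, "az": 0, "fingers": 0.7},
    {"tx": 0, "ty": 0, "tz": -0.002, "ax": 0, "ay": 0, "az": 0, "fingers": 0.7},
    {"tx": 0, "ty": 0, "tz": -0.002, "ax": 0, "ay": 0, "az": 0, "fingers": 0.7},
  ],
)

```text
clock: 9.78
tcp_pos: [0.5281, -0.1178, 0.0424]
tcp_rot: [0.997, 0.074, 0.0, 0.0]
ft_force: [0.7, 0.1, -0.2]
finger_gap: 0.0725
grip_force: 0.0
```

Emit:
arm_command(
  targets=[
    {"tx": 0, "ty": 0, "tz": 0.02, "ax": 0, "ay": 0, "az": 0, "fingers": 0.7},
    {"tx": 0, "ty": 0, "tz": 0.05, "ax": 0, "ay": 0, "az": 0, "fingers": 0.7},
    {"tx": 0, "ty": 0, "tz": 0.09, "ax": 0, "ay": 0, "az": 0, "fingers": 0.7},
    {"tx": 0, "ty": 0, "tz": 0.13, "ax": 0, "ay": 0, "az": 0, "fingers": 0.7},
    {"tx": -0.02, "ty": 0, "tz": 0.16, "ax": 0, "ay": 0, "az": 0, "fingers": 0.7},
    {"tx": -0.04, "ty": 0, "tz": 0.18, "ax": 0, "ay": 0, "az": 0, "fingers": 0.7},
    {"tx": -0.04, "ty": 0, "tz": 0.18, "ax": 0, "ay": 0, "az": 0, "fingers": 0.7},
    {"tx": -0.04, "ty": 0, "tz": 0.18, "ax": 0, "ay": 0, "az": 0, "fingers": 0.7},
    {"tx": -0.04, "ty": 0, "tz": 0.18, "ax": 0, "ay": 0, "az": 0, "fingers": 0.7},
  ],
)

```text
clock: 10.53
tcp_pos: [0.4879, -0.1176, 0.2218]
tcp_rot: [0.997, 0.074, 0.0, -0.0]
ft_force: [-0.8, -1.0, 0.1]
finger_gap: 0.0727
grip_force: 0.0
```

```bash
python3 lk.py d; python3 -c "
import cv2,numpy as np
a=cv2.imread('pics/d_wrist.png');b=cv2.imread('pics/d_scene.png')[140:260,310:430]
cv2.imwrite('pics/d.png',np.hstack([cv2.resize(a,(440,330)),cv2.resize(b,(330,330))]))"
```

```text
10.5333 [ 0.4879 -0.1176  0.2218] [-0.8 -1.   0.1] 0.0 0.07268767353901777 [0.989 0.147 0.   ]
tcp in bay mm [-36.7   5.6 213.8]
wrist salt_center 0.92 [329. 167.] [128. 115. 101.] bay mm [-18. -17.  37.] [ 2. -0. 85.] [16. 18. 91.]
  z 24 43 [[-26.1, -19.5], [15.7, 20.5]]
  z 36 248 [[-7.9, -20.5], [16.6, 20.2]]
  z 48 329 [[-4.0, -17.4], [16.3, 17.6]]
  z 60 134 [[1.5, -12.7], [14.4, 15.1]]
  z 72 589 [[-18.9, -17.0], [13.2, 14.6]]
  z 84 1637 [[-15.4, -13.7], [9.4, 11.3]]
wrist salt_center 0.65 [162.  73.] [ 52. 112.  60.] bay mm [42. 92.  2.] [ 59. 103.  74.] [ 79. 123.  83.]
  z 0 66 [[46.1, 92.3], [73.3, 99.1]]
  z 12 144 [[41.2, 90.9], [78.8, 104.5]]
  z 24 478 [[40.3, 91.4], [81.0, 113.1]]
  z 36 500 [[41.7, 92.7], [78.8, 111.7]]
  z 48 346 [[43.6, 94.3], [76.2, 108.8]]
  z 60 401 [[43.4, 94.0], [75.2, 119.0]]
  z 72 2371 [[45.8, 96.4], [73.6, 123.0]]
wrist plate_top 0.61 [329. 113.] [223. 170. 114.] bay mm [ 19. -23.   2.] [34. -0. 35.] [68. 23. 74.]
scene salt_center 0.89 [328. 234.] [ 46. 111.  54.] bay mm [40. 81. -7.] [ 52. 123.  44.] [ 78. 133.  82.]
  z 0 70 [[40.3, 105.5], [74.4, 133.1]]
  z 12 76 [[39.0, 108.8], [68.4, 133.7]]
  z 24 118 [[39.3, 102.1], [72.7, 133.5]]
  z 36 102 [[40.9, 104.4], [70.4, 130.7]]
  z 48 85 [[42.9, 107.4], [70.4, 128.6]]
  z 60 86 [[42.4, 102.5], [70.6, 127.8]]
  z 72 178 [[43.9, 101.0], [69.8, 125.3]]
scene salt_center 0.58 [391. 211.] [122. 109.  94.] bay mm [-22.  -9.   8.] [-9. 12. 54.] [10. 20. 91.]
  z 0 32 [[-15.1, 12.1], [9.9, 19.6]]
  z 12 52 [[-20.6, 6.5], [9.9, 21.3]]
  z 24 93 [[-23.2, -2.6], [12.4, 20.9]]
  z 36 107 [[-22.6, -8.7], [10.6, 19.9]]
  z 48 98 [[-20.9, -9.2], [8.7, 18.0]]
  z 60 80 [[-20.0, -2.9], [6.9, 15.4]]
  z 72 95 [[-20.8, -3.2], [8.2, 15.6]]
  z 84 113 [[-17.2, -9.2], [5.9, 13.5]]
scene plate_top 0.79 [370. 209.] [161.  88.  49.] bay mm [ 18. -24.   0.] [21. 13. 39.] [68. 27. 74.]
```

View pics/d.png

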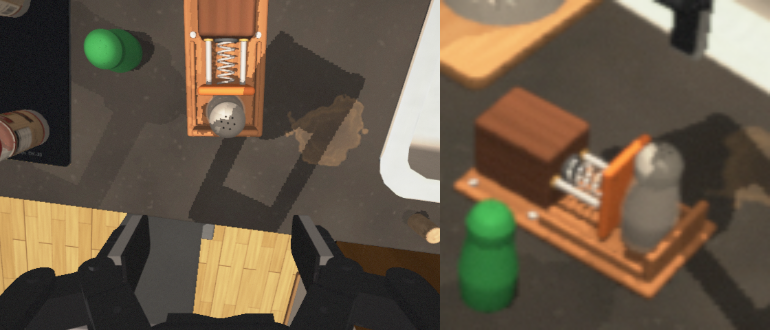

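The shaker stands upright between lip and plate, centred to within about 2 mm. The plate is pressed back about 28 mm and the gripper is clear.

```bash
python3 -c "
from h import *
print(job.hand_in())"
```

```text
the job is handed in; nothing more can be done
None
```

The grey salt shaker stands upright on the holder's floor, clamped between the plate (about 28 mm back) and the lip, with the gripper clear; the job is handed in at about 10.5 s, but `job.hand_in()` returned no verdict.

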